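# Send a sample hanger down the gravity rail

### The job

Pick up the orange roller hanger by the tab on its top, set it astride the sloped rail on the yellow mark near the raised end, and let go so that it rolls down by itself and comes to rest against the stop at the low end. Do not push or carry it down the rail, and leave the blue hanger where it stands.

Things in the scene. Friction and masses are not known exactly. Their poses are not given: they have to be found in the camera images.
- orange_hanger: Hanger to send, about 0.17 kg: upside-down aluminium U, 70 (x, rolling way) x 42 (y) mm, 60 over its ballast feet, standing on them. Origin: centre of underside, z up. Orange tab on the roof, 40 (x) x 12 (y) mm, 78 to 114 mm above origin: grip across y, fingertips above 79. Cheek gap 34 mm; in it two free waisted rollers at x = +-19 that centre it on the rail. Ends alike: goes on either way round.
- blue_hanger: A hanger of the same make and size but with blue tab and side plates, standing on the bench; same origin and axes. It must stay where it stands.
- rail_load (a point): Point on top of the fixed rail (polished rod, 12 mm thick, on a narrow web; 400 mm long), at the middle of a 70 mm yellow mark, 75 mm from the raised end, 156 mm above the bench. Axes tilted with the rail: x downhill (12 degrees below level), y level across, z square to the rail. A hanger seated here has its origin at z = -50 mm, its x axis along the rail (either way).
- rail_stop (a point): Point on top of the rail at the face of the upright rubber-faced stop (64 mm wide, blue back) near the low end, 310 mm downhill of rail_load, 92 mm above the bench; same tilted axes. A hanger resting against the stop has its origin at x = -35, y = 0, z = -50 mm here. Once let go on the mark, the hanger rolls down within about two seconds.
Not all that is in view belongs to the job. What is shaped like the orange_hanger but brown or green is not meant.

How it is judged:
By the outcome, as a careful person would: the job done as asked, in the order asked, and still so for the second after the job is handed in, with the robot touching nothing.
It also fails if it takes over 40 s, if anything falls off the work surface, if the arm or the gripper's body presses on something with over 40 N, if the wrist force passes 120 N, or if a joint passes its speed limit or range.

### The arm

A 6-joint arm with a two-finger parallel gripper is mounted at the origin on a cart in front of the work surface, level with it; the furniture and walls round the work are solid. World frame = base frame: x ahead of the robot, y to its left, z up, the work surface at z = 0. Lengths are in m, angles in rad, forces in N, time in s.
With the tool pointing down it reaches from about 0.35 to 0.975 m from the base axis. Payload 4.9 kg.
Tool frame: the origin (TCP) lies on the front face of the gripper's body, between the roots of the fingers; the fingertips stand 73 mm ahead of it and the grasp point (between the pads) lies 54 mm ahead of it (tip_extent is the distance from the TCP to the fingertips, in m); y points along the fingers, x is the direction in which the jaws open and shut, and the axes are right-handed (so a half turn about y gives the same grasp; the last joint's range is limited). The gripper opens to 85 mm and grips with 20 to 120 N. Pads are 22 mm wide; open, the fingers measure 114 mm over their backs; the gripper's body (76 mm by 85 mm) begins 54 mm behind the grasp point. The pads swing forward as they close: fully open they stand 13 mm farther back than shut.
Start: joints at [-1.237, 0.053, 1.613, -0, 1.476, -0.119], TCP at [0.273, -0.562, 0.304] pointing down, gripper open.
Joint ranges: [-3.01, 3.01], [-1.01, 2.22], [0.06, 2.58], [-1.02, 4.17], [0.09, 2.62], [-3.14, 3.14]. Speed limits (rad/s): [2.57, 2.57, 3.14, 3.14, 3.14, 3.14].

### API

Orientations are given as a unit quaternion [w, x, y, z].
In Python, from plant import state, grab_frame, camera_info, job_done, tip_extent gives the robot as it stands.
- The arm moves only by the tool carry_out, never from a script. Its argument "rows" is a list that holds one entry, the list of rows, each a list of 7 numbers: the turn, a rotation vector about the world's x, y, z as a fraction of full scale, then the shift along the world's x, y, z as a fraction of full scale, then the finger opening in mm, from 0 to 85.4. A call has 1 to 5 rows; each row shifts and turns the commanded pose from where the row before left it; what a row does not reach is not made up. Full scale, the value 1, is 40 mm for a shift and 4 degrees for a turn. A row lasts 1/10 s, in which the tool goes at most 50 mm and 8.59 degrees, less where a joint would pass 70% of its speed; a pose out of reach is approached as far as the arm can. A call with a number of a shift or a turn outside -1 to 1 is refused whole. A call with a gripper value outside its range is refused whole. The fingers move at their own pace and stop on an object; the grip force is fixed at half the most. Time passes only in rows, so rows that do not move let the fingers close. It gives the time, the measured TCP pose, the force and the opening at its end, in the units of the state.
- state(): the state, without advancing time (a new reading comes with each control period).
- grab_frame(name): name is "side" or "top" or "wrist"; returns the picture (384x512x3 uint8, blue, green, red); there is no depth.
- camera_info(name): a dict with "intrinsics" (3x3 intrinsics, pixels), "xyz" and "rotation" of the camera in the world; the wrist camera has in their place "tool_from_camera" (4x4, takes a point from camera to tool coordinates, whose origin is the TCP and whose axes are the tool frame's). Camera axes: x right, y down, z forward; pixel columns grow to the right and rows downward; lengths in m; the calibration is good to about 2 mm. The wrist camera is an equidistant fisheye: a pixel r from the principal point sees the ray r / f radians off the axis. A picture is of the moment at which its call begins: read the wrist's pose just before it. camera_info takes no time and is no camera call.
- job_done(): hands the job in, once; it reports no verdict.
The state is a dict: "time": time; "joint_pos": joint angles; "joint_vel": joint speeds; "joint_efforts": joint torques, N m; "tool_pos": TCP position; "tool_rot": TCP orientation; "contact_force": force on the tool from outside, world axes, zero at the start; "ft_torque": the same for the moment, N m; "gripper_width": opening from 0.0 (shut) to 1.0 (fully open).
Only numpy, scipy, OpenCV 4.12 (cv2) and the standard library are available. Lean on these libraries where they do the work, as an engineer would, in place of code of your own. Each camera call takes 0.05 s, during which the arm holds its last target.

## Working session

There is one attempt and no reset: what is moved stays moved. The work goes in short steps, Python scripts to look and compute and a tool call to move; the robot and the scene stay as the last step left them, time stands still between calls to the robot, and variables do not carry over. Pictures are saved under pics/ and viewed, and the job is handed in when it is done.

Besides the shell and the picture viewer there is one more tool, called after "Request:" as name([rows], argument=value, ...), one row to a line, values as JSON. carry_out: Moves the arm, as the interface text tells. Shift numbers are shares of 40 mm and turn numbers shares of 4 degrees, none past 1 either way. Its arguments: {"type":"object","properties":{"rows":{"type":"array"}},"required":["rows"]}

```bash
mkdir -p pics; ls
python3 - <<'E'
from plant import *
import cv2
print(state()); print(tip_extent if not callable(tip_extent) else tip_extent())
for n in ["side","top","wrist"]:
    cv2.imwrite(f"pics/{n}0.png",grab_frame(n)); print(n,camera_info(n))
E
```

```text
pics
{'time': 0.0, 'joint_pos': array([-1.23699341e+00,  5.33375908e-02,  1.61427140e+00,  2.73828292e-05,
        1.47598740e+00, -1.19028285e-01]), 'joint_vel': array([ 0.00046526, -0.00094747, -0.0021852 ,  0.00075607,  0.00036656,
       -0.00045347]), 'joint_efforts': array([-1.09820874e-03, -3.93682158e+01, -3.70177495e+01, -2.22439189e-04,
        6.98784730e-03,  2.48194596e-05]), 'tool_pos': array([ 0.27328201, -0.56157054,  0.30268831]), 'tool_rot': array([ 0.59993275, -0.59902903,  0.37554191, -0.37445052]), 'contact_force': array([-0.20334438, -0.07718215, -0.31002051]), 'ft_torque': array([ 5.62098288e-05, -1.21399830e-02,  1.46004682e-03]), 'gripper_width': 0.9991477501133432}
0.0726
side {'intrinsics': array([[372.76677181,   0.        , 261.61740795],
       [  0.        , 372.76677181, 192.28733241],
       [  0.        ,   0.        ,   1.        ]]), 'xyz': array([0.20927868, 0.72701263, 0.48868656]), 'rotation': array([ 0.11711708, -0.19065413,  0.82529197, -0.51848603])}
top {'intrinsics': array([[399.43639348,   0.        , 256.15333086],
       [  0.        , 399.43639348, 188.8329851 ],
       [  0.        ,   0.        ,   1.        ]]), 'xyz': array([0.51699313, 0.00655981, 0.97018142]), 'rotation': array([-0.0127355 ,  0.70967749, -0.70433877,  0.01012791])}
wrist {'intrinsics': array([[297.31863964,   0.        , 260.36857034],
       [  0.        , 297.31863964, 191.1973534 ],
       [  0.        ,   0.        ,   1.        ]]), 'tool_from_camera': array([[ 9.99999599e-01, -4.70096897e-04, -7.62722726e-04,
        -3.99306567e-04],
       [ 5.77091740e-04, -3.13230503e-01,  9.49676955e-01,
        -6.87905798e-02],
       [-6.85348213e-04, -9.49677014e-01, -3.13230106e-01,
         7.89838680e-02],
       [ 0.00000000e+00,  0.00000000e+00,  0.00000000e+00,
         1.00000000e+00]])}
```

View pics/top0.png

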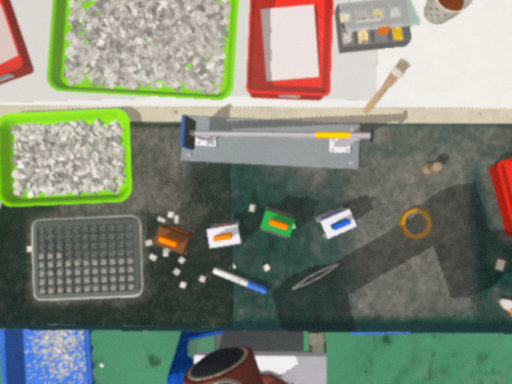

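View pics/side0.png

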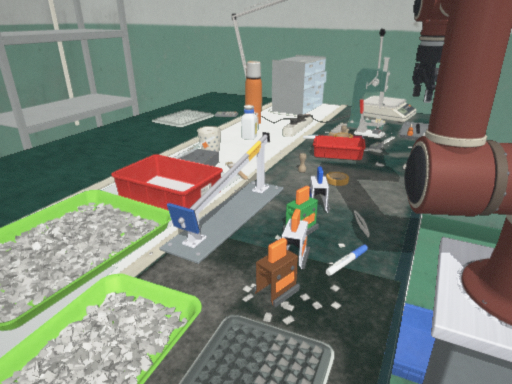

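View pics/wrist0.png

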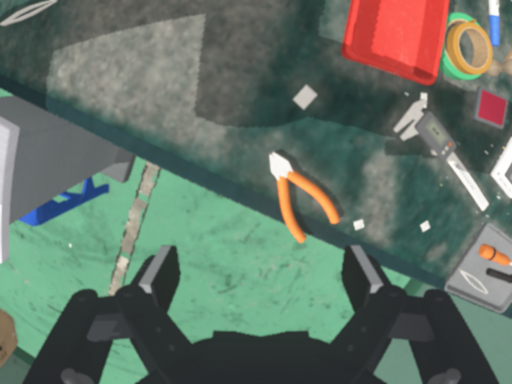

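```bash
cat > h.py <<'E'
import numpy as np, cv2
from scipy.spatial.transform import Rotation as R
from plant import camera_info
def rot(q): return R.from_quat([q[1],q[2],q[3],q[0]])
def cam(n):
    c=camera_info(n); return c["intrinsics"],c["xyz"],rot(c["rotation"]).as_matrix()
def back(n,px,z):
    K,t,M=cam(n); px=np.atleast_2d(px).astype(float)
    d=(M@np.linalg.inv(K)@np.c_[px,np.ones(len(px))].T).T
    return t+d*((z-t[2])/d[:,2])[:,None]
def proj(n,P):
    K,t,M=cam(n); p=(np.atleast_2d(P)-t)@M; p=p@K.T; return p[:,:2]/p[:,2:]
def wproj(st,P):
    c=camera_info("wrist");K=c["intrinsics"];T=c["tool_from_camera"]
    p=(np.atleast_2d(P)-st["tool_pos"])@rot(st["tool_rot"]).as_matrix()
    p=(p-T[:3,3])@T[:3,:3]
    th=np.arctan2(np.hypot(p[:,0],p[:,1]),p[:,2]);ph=np.arctan2(p[:,1],p[:,0])
    return np.c_[K[0,2]+K[0,0]*th*np.cos(ph),K[1,2]+K[0,0]*th*np.sin(ph)]
def wback(st,px,z):
    c=camera_info("wrist");K=c["intrinsics"];T=c["tool_from_camera"]
    px=np.atleast_2d(px).astype(float);d=(px-K[:2,2])/K[0,0];r=np.linalg.norm(d,axis=1)+1e-9
    v=np.c_[d/r[:,None]*np.sin(r)[:,None],np.cos(r)]
    M=rot(st["tool_rot"]).as_matrix()
    v=v@T[:3,:3].T@M.T;o=st["tool_pos"]+M@T[:3,3]
    return o+v*((z-o[2])/v[:,2])[:,None]
def box(x,y,z0,z1): return np.array([[sx*x/2,sy*y/2,z] for z in(z0,z1) for sx,sy in((-1,-1),(1,-1),(1,1),(-1,1))])
E=[(0,1),(1,2),(2,3),(3,0),(4,5),(5,6),(6,7),(7,4),(0,4),(1,5),(2,6),(3,7)]
def crop(im,x,y,w,h,s): return cv2.resize(im[y:y+h,x:x+w],None,fx=s,fy=s,interpolation=cv2.INTER_CUBIC)
E
python3 - <<'E'
from h import *
print(rot(camera_info("top")["rotation"]).as_matrix().round(3))
t=cv2.imread("pics/top0.png"); s=cv2.imread("pics/side0.png")
cv2.imwrite("pics/c1.png",crop(t,140,190,130,80,6))
cv2.imwrite("pics/c2.png",crop(t,170,105,210,70,3.8))
cv2.imwrite("pics/c3.png",crop(s,160,130,170,150,4))
print(back("top",[[224,237]],.114),back("top",[[172,240],[278,224],[341,224]],.114))
print(back("top",[[333,135]],.156),back("top",[[194,134]],.092))
E
```

```text
[[ 0.008 -0.999  0.032]
 [-1.    -0.007  0.004]
 [-0.004 -0.032 -0.999]]
[[0.44118246 0.07774584 0.114     ]] [[ 0.43391156  0.18885209  0.114     ]
 [ 0.46979777 -0.03745883  0.114     ]
 [ 0.47084854 -0.17205423  0.114     ]]
[[ 0.65474303 -0.14679446  0.156     ]] [[0.66563996 0.14823299 0.092     ]]
```

View pics/c1.png

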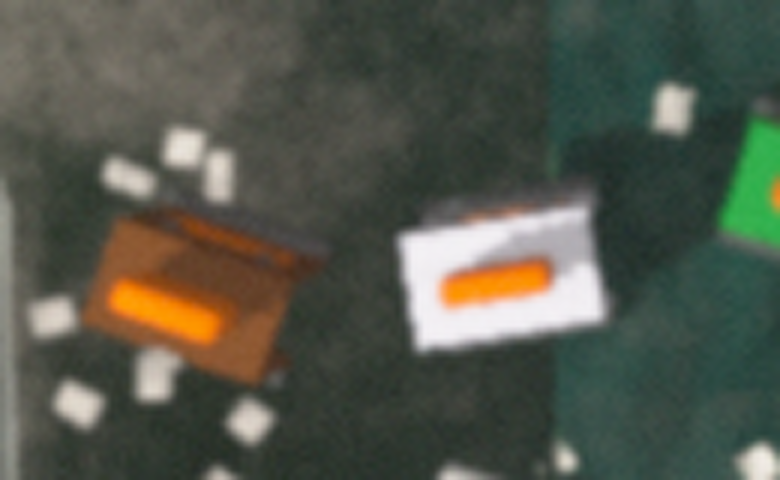

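View pics/c2.png

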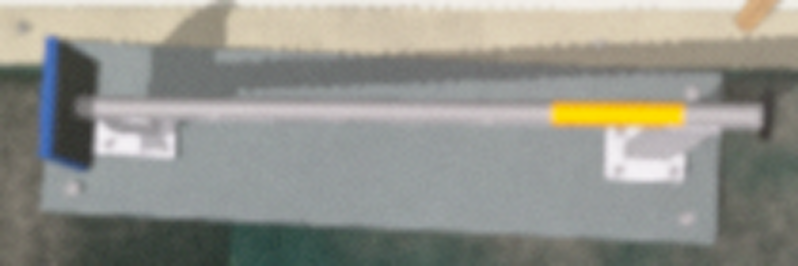

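View pics/c3.png

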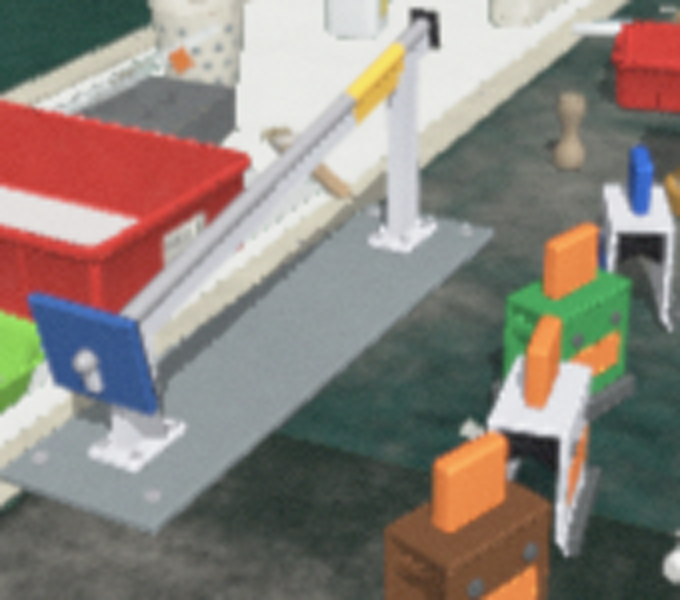

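```bash
cat >> h.py <<'E'
def hpose(x,y,yaw): return R.from_euler('z',yaw).as_matrix(),np.array([x,y,0])
def railpose(x,y,yaw,z=.156):
    return (R.from_euler('z',yaw)*R.from_euler('y',12,degrees=True)).as_matrix(),np.array([x,y,z])
def draw(im,pr,pts,edges,col=(255,0,255),s=4,off=(0,0)):
    u=(pr(pts)-off)*s
    for a,b in edges: cv2.line(im,tuple(int(v) for v in u[a]),tuple(int(v) for v in u[b]),col,1,cv2.LINE_AA)
E
python3 - <<'E'
from h import *
from scipy.optimize import least_squares
t=cv2.imread("pics/top0.png"); s=cv2.imread("pics/side0.png")
c=np.array([[400,235],[590,207],[607,322],[417,350]])/6+[140,190]-.4
B=box(.070,.042,0,.078)[4:]
def f(p):
    M,o=hpose(*p); return (proj("top",B@M.T+o)-c[[2,3,0,1]][[0,1,2,3]]).ravel()
best=None
for k in range(4):
    g=lambda p:(proj("top",B@hpose(*p)[0].T+hpose(*p)[1])-np.roll(c,k,0)).ravel()
    for rev in (0,1):
        cc=c[::-1] if rev else c
        g=lambda p:(proj("top",B@hpose(*p)[0].T+hpose(*p)[1])-np.roll(cc,k,0)).ravel()
        r=least_squares(g,[.44,.078,1.7])
        if best is None or r.cost<best.cost-1e-6: best=r
print("hanger",best.x,np.degrees(best.x[2]),best.cost,best.fun.round(1))
hp=best.x
m=((t[...,2]>180)&(t[...,1]>140)&(t[...,0]<100)).astype(np.uint8); m[:115]=0;m[150:]=0;m[:,:300]=0
ys,xs=np.nonzero(m);print("yellow",xs.min(),xs.max(),xs.mean(),ys.mean(),len(xs), cv2.minAreaRect(np.c_[xs,ys].astype(np.float32)))
yc=np.array([xs.mean(),ys.mean()])
# rod axis at stop, crop coords (97,107)
obs=np.array([[xs.min()-.5,np.polyval(np.polyfit(xs,ys,1),xs.min())],[xs.max()+.5,np.polyval(np.polyfit(xs,ys,1),xs.max())],np.array([97,107])/3.8+[170,105]-.4])
L=np.array([[.035,0,-.006],[-.035,0,-.006],[.310,0,-.006]])
g=lambda p:(proj("top",L@railpose(*p)[0].T+railpose(*p)[1])-obs).ravel()
r=least_squares(g,[.655,-.147,1.53]);print("rail",r.x,np.degrees(r.x[2]),r.fun.round(2))
np.savez("fit.npz",h=hp,r=r.x)
M,o=railpose(*r.x); print("stop",M@[.31,0,0]+o)
for n,im,(x0,y0,w,h) in(("top",t,(170,105,210,150)),("side",s,(160,130,170,150))):
    S=3.8; v=crop(im,x0,y0,w,h,S)
    pr=lambda P:proj(n,P)
    draw(v,pr,(box(.07,.042,0,.078))@hpose(*hp)[0].T+hpose(*hp)[1],E,s=S,off=(x0,y0))
    draw(v,pr,(box(.04,.012,.078,.114))@hpose(*hp)[0].T+hpose(*hp)[1],E,(255,255,0),s=S,off=(x0,y0))
    for a,b in((-.035,.035),(.035,.31),(-.075,-.035)):
        P=np.array([[q,yy,zz] for yy,zz in((.006,-.006),(-.006,-.006),(0,0)) for q in(a,b)])
        draw(v,pr,P@M.T+o,[(0,1),(2,3),(4,5)],(0,0,255) if a==-.035 else (255,0,255),S,(x0,y0))
    cv2.imwrite(f"pics/o_{n}.png",v)
E
```

```text
hanger [ 0.44018324  0.08183854 -1.41602701] -81.13237111375614 0.27138905848889466 [ 0.2 -0.2 -0.3 -0.2 -0.2  0.3  0.4  0.2]
yellow 316 349 332.17 134.48 200 ((332.5, 134.5), (5.0, 33.0), 90.0)
rail [ 0.65682622 -0.14817799  1.52819412] 87.55907363493651 [ 1.12 -0.26  1.67  0.31 -3.03 -0.1 ]
stop [0.6697404  0.15477264 0.09154738]
```

View pics/o_top.png

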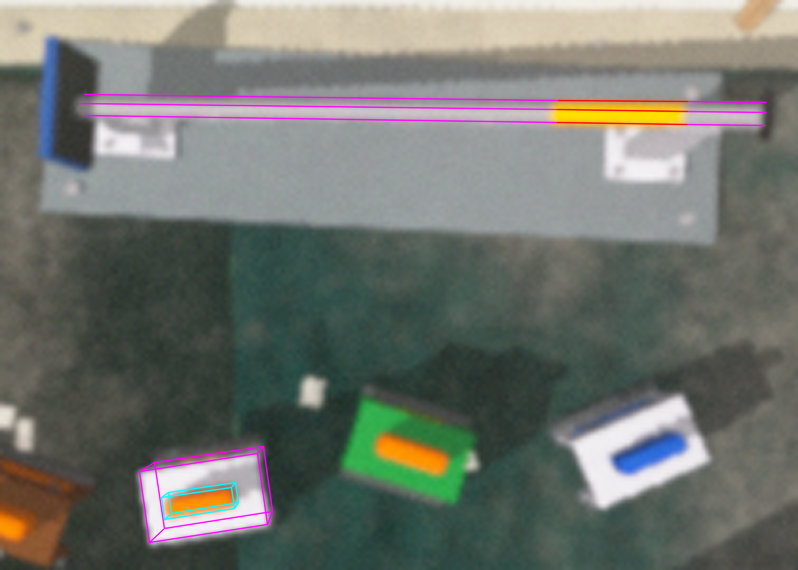

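View pics/o_side.png

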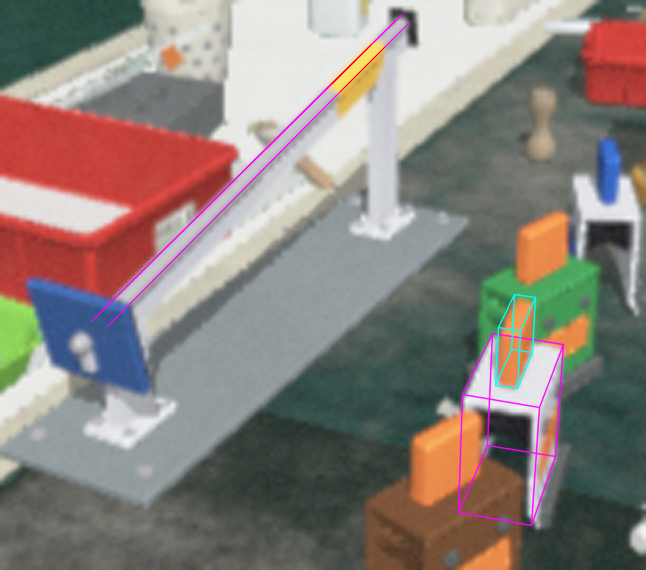

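Run:
```python
from h import *
from plant import state
st=state(); M=rot(st["tool_rot"]).as_matrix(); print(M.round(3))
print("toolx ang",np.degrees(np.arctan2(M[1,0],M[0,0])))
s=cv2.imread("pics/side0.png"); cv2.imwrite("pics/c4.png",crop(s,225,130,60,60,10))
```

```text
[[ 0.438 -0.001  0.899]
 [-0.899  0.002  0.438]
 [-0.002 -1.     0.   ]]
toolx ang -64.0542249273726
```

View pics/c4.png

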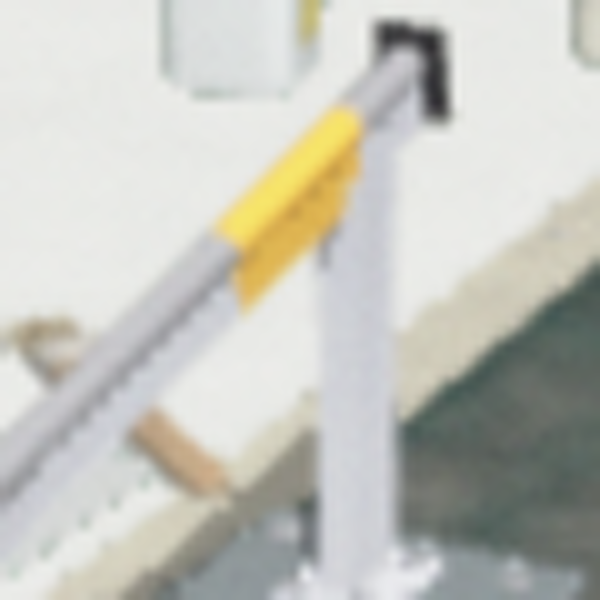

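Candidates in the top view: brown hanger (172,240), aluminium with orange tab (224,237), green (278,224), aluminium with blue tab (341,222). I choose (224,237). The crop shows white aluminium with orange tab and side plates.

Request:
carry_out([
  [[0,0,0.91,0.25,0.8,0,85],[0,0,0.91,0.25,0.8,0,85],[0,0,0.91,0.25,0.8,0,85],[0,0,0.91,0.25,0.8,0,85],[0,0,0.91,0.25,0.8,0,85]],
])

```text
time: 0.65
tool_pos: [0.3235, -0.4006, 0.3035]
tool_rot: [0.652, -0.651, 0.275, -0.275]
contact_force: [0.4, -0.8, 0.7]
gripper_width: 0.995
```

Request:
carry_out([
  [[0,0,0.91,0.25,0.8,0,85],[0,0,0.91,0.25,0.8,0,85],[0,0,0.91,0.25,0.8,0,85],[0,0,0.91,0.25,0.8,0,85],[0,0,0.91,0.25,0.8,0,85]],
])

```text
time: 1.15
tool_pos: [0.3735, -0.2406, 0.3036]
tool_rot: [0.687, -0.687, 0.168, -0.168]
contact_force: [-0.1, -0.5, 0.9]
gripper_width: 0.997
```

Request:
carry_out([
  [[0,0,0.91,0.18,0.8,0,85],[0,0,0.91,0.18,0.8,0,85],[0,0,0.91,0.18,0.8,0,85],[0,0,0.91,0.18,0.8,0,85],[0,0,0.91,0.18,0.8,0,85]],
])

```text
time: 1.65
tool_pos: [0.4093, -0.0806, 0.3037]
tool_rot: [0.705, -0.705, 0.057, -0.057]
contact_force: [0.0, -0.3, -0.1]
gripper_width: 0.997
```

Request:
carry_out([
  [[0,0,0.91,0.15,0.8,0,85],[0,0,0.91,0.15,0.8,0,85],[0,0,0.91,0.15,0.8,0,85],[0,0,0.91,0.15,0.8,0,85],[0,0,0.91,0.15,0.8,0,85]],
])

```text
time: 2.15
tool_pos: [0.4393, 0.0794, 0.3037]
tool_rot: [-0.705, 0.705, 0.055, -0.055]
contact_force: [-0.2, -0.5, -0.7]
gripper_width: 0.995
```

Request:
carry_out([
  [[0,0,0,0,0,0,85],[0,0,0,0,0,0,85]],
])

```text
time: 2.35
tool_pos: [0.4392, 0.0784, 0.3036]
tool_rot: [-0.705, 0.705, 0.054, -0.055]
contact_force: [0.1, -0.4, 0.3]
gripper_width: 0.994
```

Run:
```python
from h import *
from plant import *
import pickle
st=state(); im=grab_frame("wrist"); pickle.dump(st,open("st1.pkl","wb"))
cv2.imwrite("pics/w1.png",im)
M=rot(st["tool_rot"]).as_matrix();print(st["time"],st["tool_pos"],M.round(3).tolist(),np.degrees(np.arctan2(M[1,0],M[0,0])),st["joint_pos"])
hp=np.load("fit.npz")["h"]
S=1.5; v=cv2.resize(im,None,fx=S,fy=S)
for b,c in((box(.07,.042,0,.078),(255,0,255)),(box(.04,.012,.078,.114),(255,255,0))):
    draw(v,lambda P:wproj(st,P),b@hpose(*hp)[0].T+hpose(*hp)[1],E,c,S)
cv2.imwrite("pics/w1o.png",v)
```

```text
2.35 [0.43921985 0.07843873 0.30355183] [[0.988, -0.001, -0.153], [0.153, -0.0, 0.988], [-0.001, -1.0, -0.0]] 8.817603622921514 [ 9.85102073e-03 -3.98168364e-01  2.00992122e+00 -4.43915107e-04
  1.53066397e+00 -1.44027342e-01]
```

View pics/w1o.png

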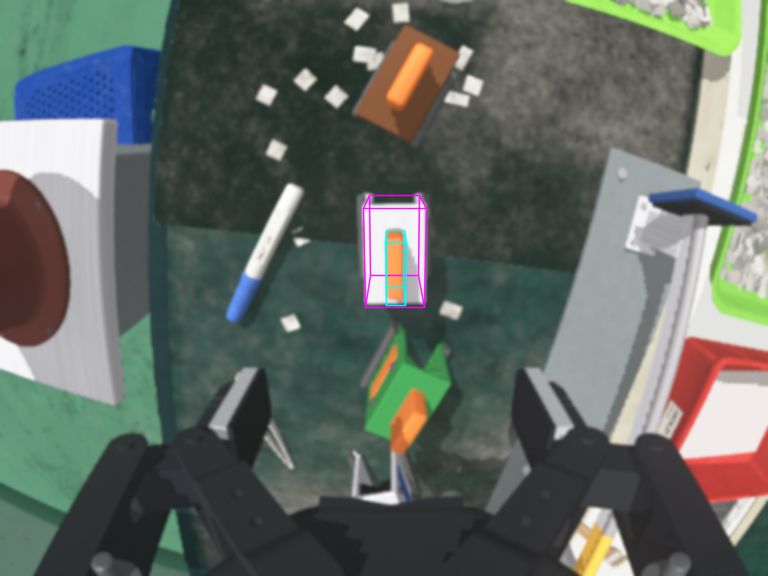

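Request:
carry_out([
  [[0,0,0,0.03,0.06,-0.9,85],[0,0,0,0,0,-0.9,85],[0,0,0,0,0,-0.9,70],[0,0,0,0,0,-0.7,60],[0,0,0,0,0,-0.29,50]],
])

```text
time: 2.9
tool_pos: [0.4387, 0.0792, 0.153]
tool_rot: [0.705, -0.705, -0.051, 0.055]
contact_force: [0.4, 0.1, 0.5]
gripper_width: 0.59
```

Run:
```python
from h import *
from plant import *
st=state(); cv2.imwrite("pics/w2.png",grab_frame("wrist")); print(st["tool_pos"],st["contact_force"],st["gripper_width"])
```

```text
[0.43867033 0.0792396  0.15299282] [0.36580684 0.12166908 0.547968  ] 0.5896053617804988
```

View pics/w2.png

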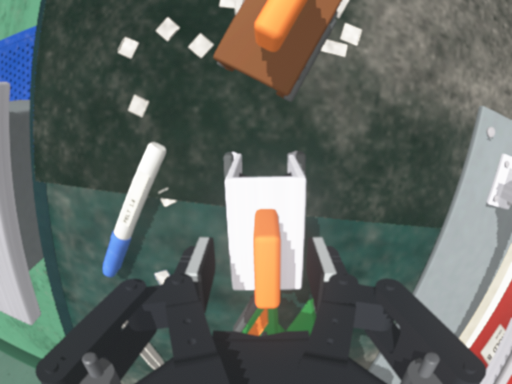

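Request:
carry_out([
  [[0,0,0,0.03,0.04,0.06,45],[0,0,0,0,0,0,45]],
])

```text
time: 3.15
tool_pos: [0.4434, 0.0818, 0.1611]
tool_rot: [-0.705, 0.705, 0.055, -0.052]
contact_force: [0.3, -0.2, 0.2]
gripper_width: 0.529
```

Request:
carry_out([
  [[0,0,0,0,0,0,40],[0,0,0,0,0,0,40]],
])

```text
time: 3.35
tool_pos: [0.4427, 0.082, 0.1602]
tool_rot: [-0.705, 0.705, 0.055, -0.053]
contact_force: [0.3, 1.0, 0.5]
gripper_width: 0.466
```

Request:
carry_out([
  [[0,0,0,-0.06,0,-0.1,35],[0,0,0,0,0,0,30],[0,0,0,0,0,0,30]],
])

```text
time: 3.65
tool_pos: [0.4391, 0.082, 0.1544]
tool_rot: [0.705, -0.705, -0.054, 0.054]
contact_force: [-0.7, -0.1, -0.1]
gripper_width: 0.353
```

Run:
```python
from h import *
from plant import *
st=state(); cv2.imwrite("pics/w3.png",crop(grab_frame("wrist"),130,120,260,264,2.2)); print(st["tool_pos"],st["contact_force"],st["gripper_width"])
```

```text
[0.43911825 0.0820444  0.15443224] [-0.6668931  -0.12182107 -0.10694565] 0.35296844014345086
```

View pics/w3.png

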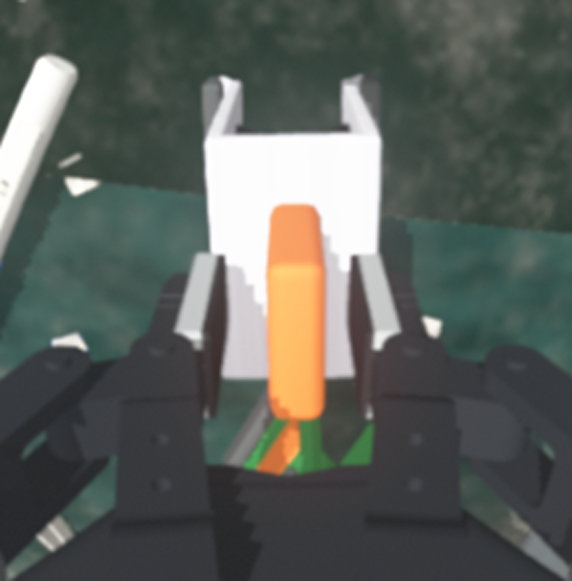

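Request:
carry_out([
  [[0,0,0,0.02,0,0.03,15],[0,0,0,0,0,0,5],[0,0,0,0,0,0,0],[0,0,0,0,0,0,0],[0,0,0,0,0,0,0]],
])

```text
time: 4.2
tool_pos: [0.4404, 0.082, 0.1561]
tool_rot: [-0.705, 0.705, 0.054, -0.054]
contact_force: [-0.5, -0.2, 1.2]
gripper_width: 0.128
```

Request:
carry_out([
  [[0,0,0,0,0,0,0],[0,0,0,0,0,0,0]],
])

```text
time: 4.4
tool_pos: [0.4404, 0.082, 0.1561]
tool_rot: [-0.705, 0.705, 0.054, -0.054]
contact_force: [0.3, -0.1, 0.8]
gripper_width: 0.128
```

Request:
carry_out([
  [[0,0,0,0,0,0.5,0],[0,0,0,0,0,1,0],[0,0,0,0,0,1,0],[0,0,0,0,0,1,0],[0,0,0,0,0,1,0]],
])

```text
time: 4.9
tool_pos: [0.4395, 0.082, 0.3364]
tool_rot: [0.705, -0.705, -0.053, 0.055]
contact_force: [0.3, 0.1, -2.3]
gripper_width: 0.13
```

Request:
carry_out([
  [[0,0,-0.56,0.3,-0.3,0.5,0],[0,0,-0.56,0.6,-0.5,0.1,0],[0,0,-0.56,0.7,-0.6,0,0],[0,0,-0.56,0.7,-0.6,0,0],[0,0,-0.56,0.7,-0.6,0,0]],
])

```text
time: 5.4
tool_pos: [0.5608, -0.0229, 0.3587]
tool_rot: [0.707, -0.707, 0.016, -0.015]
contact_force: [-0.4, 1.0, -1.4]
gripper_width: 0.129
```

Request:
carry_out([
  [[-0.6,0.03,0,0.7,-0.6,0,0],[-0.6,0.03,0,0.7,-0.6,0,0],[-0.6,0.03,0,0.5,-0.6,0,0],[-0.6,0.02,0,0.3,-0.3,0,0],[-0.6,0.02,0,0.2,-0.2,0,0]],
])

```text
time: 5.9
tool_pos: [0.6567, -0.1152, 0.3578]
tool_rot: [-0.629, 0.777, -0.018, 0.013]
contact_force: [-0.7, 0.1, -2.1]
gripper_width: 0.128
```

Request:
carry_out([
  [[0,0,0,0,0,0,0],[0,0,0,0,0,0,0],[0,0,0,0,0,0,0]],
])

```text
time: 6.2
tool_pos: [0.6557, -0.1136, 0.3595]
tool_rot: [-0.629, 0.777, -0.017, 0.013]
contact_force: [0.0, 0.3, -2.1]
gripper_width: 0.123
```

```bash
cat > look.py <<'E'
from h import *
from plant import *
import pickle,sys
k=sys.argv[1]
st=state(); im=grab_frame("wrist"); pickle.dump(st,open(f"st{k}.pkl","wb"))
cv2.imwrite(f"pics/wr{k}.png",im)
M=rot(st["tool_rot"]).as_matrix();print(st["time"],st["tool_pos"],M.round(3).tolist(),"yaw",np.degrees(np.arctan2(M[1,0],M[0,0])),"tilt",np.degrees(np.arctan2(-M[1,1],-M[2,1])),st["contact_force"],st["gripper_width"])
r=np.load("fit.npz")["r"];Rm,o=railpose(*r)
S=1.5; v=cv2.resize(im,None,fx=S,fy=S)
for a,b in((-.035,.035),(.035,.31),(-.075,-.035)):
    q=np.linspace(a,b,12)
    for yy,zz in((.006,-.006),(-.006,-.006)):
        P=np.c_[q,0*q+yy,0*q+zz]
        draw(v,lambda P:wproj(st,P),P@Rm.T+o,[(i,i+1) for i in range(11)],(0,0,255) if a==-.035 else (255,0,255),S)
cv2.imwrite(f"pics/wr{k}o.png",v)
s=grab_frame("side"); t=grab_frame("top"); cv2.imwrite(f"pics/s{k}.png",s); cv2.imwrite(f"pics/t{k}.png",t)
cv2.imwrite(f"pics/st{k}.png",np.hstack([crop(s,140,90,160,160,2.4),crop(t,170,60,200,192,2)]))
E
python3 look.py 4
```

```text
6.2 [ 0.65574251 -0.11357475  0.35947641] [[0.999, -0.01, 0.042], [-0.043, -0.207, 0.977], [-0.001, -0.978, -0.207]] yaw -2.4505558152966573 tilt 11.941011236943599 [ 0.01702793  0.31954    -2.10627279] 0.12297185163772938
```

View pics/wr4o.png

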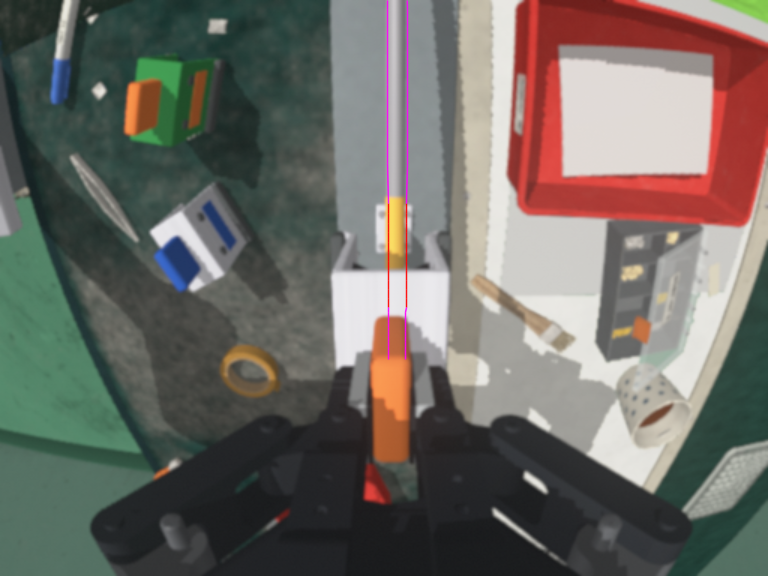

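View pics/st4.png

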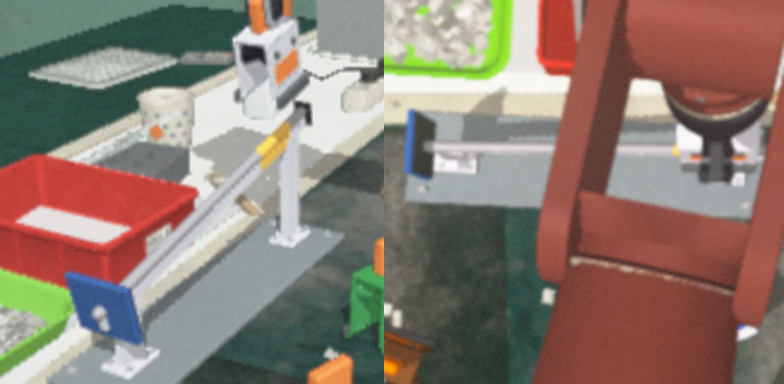

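```bash
cat > rel.py <<'E'
from h import *
from plant import state
st=state(); r=np.load("fit.npz")["r"];Rm,o=railpose(*r)
M=rot(st["tool_rot"]).as_matrix()
H=np.c_[M[:,2],M[:,0],-M[:,1]]  # hanger axes x(down-rail)=tool z, y=tool x , z=-tool y
org=st["tool_pos"]-.156*H[:,2]
print("origin in rail frame mm (want 0,0,-50):",((org-o)@Rm*1000).round(1),"rel rot deg",np.degrees(R.from_matrix(Rm.T@H).as_rotvec()).round(2))
print("world dx to hover z=-20 / seat -48:",*[((o+Rm@[0,0,z]-org)*1000).round(1) for z in(-.020,-.048)])
E
python3 rel.py
python3 - <<'E'
from h import *
import pickle
st=pickle.load(open("st4.pkl","rb"));s=cv2.imread("pics/s4.png")
M=rot(st["tool_rot"]).as_matrix();H=np.c_[M[:,2],M[:,0],-M[:,1]]
if np.linalg.det(H)<0: print("lh")
org=st["tool_pos"]-.156*H[:,2]
v=crop(s,200,80,100,100,6)
for b in(box(.07,.042,0,.078),box(.04,.012,.078,.114)): draw(v,lambda P:proj("side",P),b@H.T+org,E,(255,0,255),6,(200,80))
r=np.load("fit.npz")["r"];Rm,o=railpose(*r)
P=np.array([[q,yy,zz] for yy,zz in((.006,-.006),(-.006,-.006),(0,0)) for q in(-.035,.035)])
draw(v,lambda P:proj("side",P),P@Rm.T+o,[(0,1),(2,3),(4,5)],(0,0,255),6,(200,80))
cv2.imwrite("pics/so4.png",v)
E
```

```text
lhTraceback (most recent call last):
  File "rel.py", line 7, in <module>
    print("origin in rail frame mm (want 0,0,-50):",((org-o)@Rm*1000).round(1),"rel rot deg",np.degrees(R.from_matrix(Rm.T@H).as_rotvec()).round(2))
                                                                                                        ~~~~~~~~~~~~~^^^^^^^^
  File "scipy/spatial/transform/_rotation.pyx", line 1143, in scipy.spatial.transform._rotation.Rotation.from_matrix
ValueError: Non-positive determinant (left-handed or null coordinate frame) in rotation matrix 0: [[ 9.99999977e-01 -1.82227285e-04 -1.13550672e-04]
 [-1.82215946e-04 -9.99999978e-01  9.98612366e-05]
 [ 1.13568867e-04  9.98405436e-05  9.99999989e-01]].
```

View pics/so4.png

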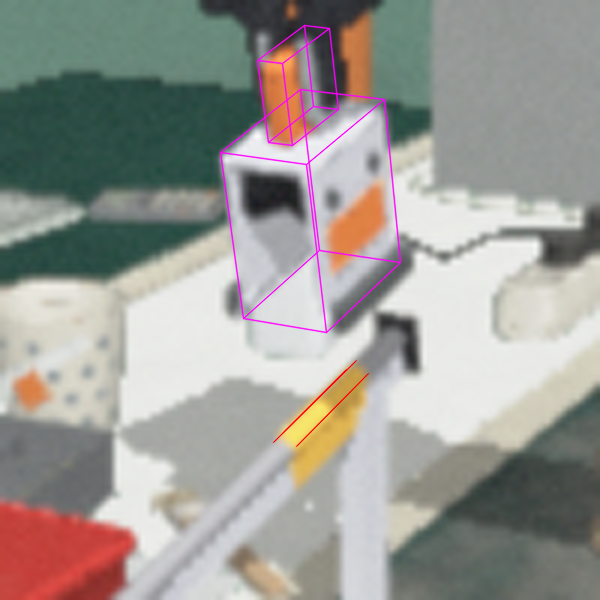

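```bash
sed -i 's/M\[:,0\],-M/-M[:,0],-M/' rel.py; python3 rel.py
```

```text
origin in rail frame mm (want 0,0,-50): [-8.8  2.4 50.8] rel rot deg [-0.01 -0.01 -0.01]
world dx to hover z=-20 / seat -48: [  2.1  -6.2 -71.1] [  1.9 -12.  -98.5]
```

Request:
carry_out([
  [[0,0,0,0.05,-0.03,0,0],[0,0,0,0,-0.04,-0.4,0],[0,0,0,0,-0.04,-0.5,0],[0,0,0,0,-0.03,-0.5,0],[0,0,0,0,-0.02,-0.38,0]],
])

```text
time: 6.85
tool_pos: [0.6574, -0.1204, 0.2856]
tool_rot: [-0.629, 0.777, -0.018, 0.012]
contact_force: [0.6, -0.3, -2.3]
gripper_width: 0.127
```

Request:
carry_out([
  [[0,0,0,0,0,0,0],[0,0,0,0,0,0,0],[0,0,0,0,0,0,0]],
])

```text
time: 7.15
tool_pos: [0.6588, -0.1205, 0.2902]
tool_rot: [-0.629, 0.777, -0.016, 0.014]
contact_force: [-0.0, 0.8, -1.8]
gripper_width: 0.129
```

```bash
python3 rel.py; python3 look.py 5
```

```text
origin in rail frame mm (want 0,0,-50): [ -0.9  -1.1 -18.9] rel rot deg [-0.13  0.04 -0.05]
world dx to hover z=-20 / seat -48: [-1.1  0.7 -1.2] [ -1.3  -5.1 -28.6]
7.15 [ 0.6587941  -0.12054928  0.29024862] [[0.999, -0.007, 0.042], [-0.043, -0.209, 0.977], [0.002, -0.978, -0.209]] yaw -2.4608707405864028 tilt 12.037228123473804 [-0.00311937  0.76621838 -1.80991675] 0.12893023391533648
```

View pics/wr5o.png

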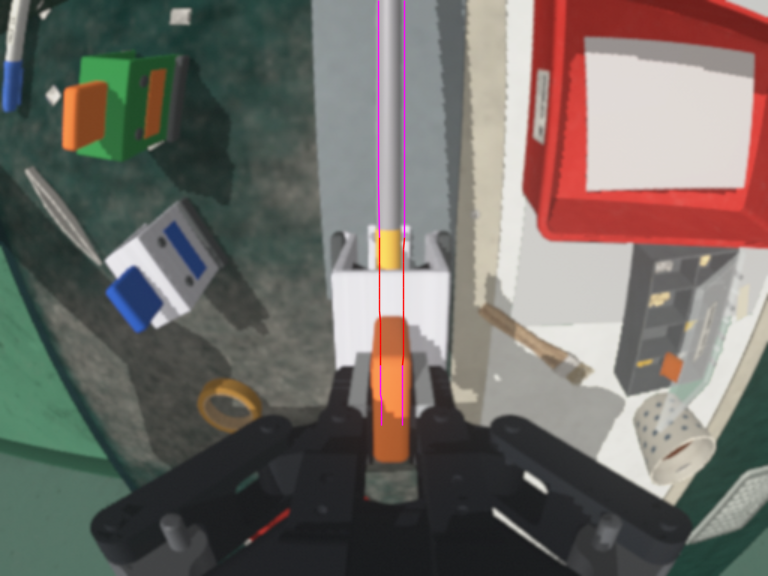

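View pics/st5.png

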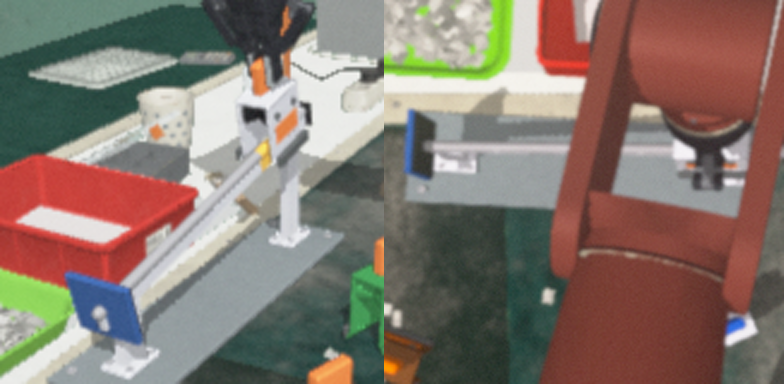

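Request:
carry_out([
  [[0,0,0,-0.03,-0.03,-0.15,0],[0,0,0,0,-0.04,-0.2,0],[0,0,0,0,-0.04,-0.2,0],[0,0,0,0,0,0,0],[0,0,0,0,0,0,0]],
])

```text
time: 7.8
tool_pos: [0.6567, -0.1248, 0.2658]
tool_rot: [-0.629, 0.777, -0.017, 0.013]
contact_force: [0.1, 0.7, -2.5]
gripper_width: 0.13
```

```bash
python3 rel.py
```

```text
origin in rail frame mm (want 0,0,-50): [ -0.    1.3 -43.8] rel rot deg [ 0.09 -0.01 -0.01]
world dx to hover z=-20 / seat -48: [ 1.5  4.9 23.3] [ 1.3 -0.9 -4.1]
```

Request:
carry_out([
  [[0,0,0,0.02,-0.02,-0.08,0],[0,0,0,0,0,0,0],[0,0,0,0,0,0,0]],
])

```text
time: 8.1
tool_pos: [0.6579, -0.1256, 0.2636]
tool_rot: [-0.629, 0.777, -0.017, 0.014]
contact_force: [1.1, 0.5, -2.1]
gripper_width: 0.128
```

```bash
python3 rel.py
```

```text
origin in rail frame mm (want 0,0,-50): [ -0.3  -0.1 -46. ] rel rot deg [-0.    0.01 -0.02]
world dx to hover z=-20 / seat -48: [ 0.1  5.7 25.4] [-0.1 -0.1 -2. ]
```

Request:
carry_out([
  [[0,0,0,0,-0.01,-0.05,0],[0,0,0,0,0,0,0],[0,0,0,0,0,0,0]],
])

```text
time: 8.4
tool_pos: [0.6578, -0.126, 0.2614]
tool_rot: [-0.629, 0.777, -0.017, 0.013]
contact_force: [-0.7, 0.6, -1.6]
gripper_width: 0.131
```

Request:
carry_out([
  [[0,0,0,0,0,-0.04,0],[0,0,0,0,0,0,0],[0,0,0,0,0,0,0]],
])

```text
time: 8.7
tool_pos: [0.658, -0.126, 0.2607]
tool_rot: [-0.629, 0.777, -0.017, 0.014]
contact_force: [-0.8, 0.9, 1.9]
gripper_width: 0.133
```

```bash
python3 rel.py;python3 look.py 6
```

```text
origin in rail frame mm (want 0,0,-50): [ -0.1  -0.3 -49. ] rel rot deg [-0.03  0.03 -0.03]
world dx to hover z=-20 / seat -48: [-0.   6.2 28.3] [-0.3  0.4  1. ]
8.7 [ 0.65798569 -0.12601906  0.26066381] [[0.999, -0.008, 0.042], [-0.043, -0.208, 0.977], [0.001, -0.978, -0.208]] yaw -2.462009542436755 tilt 12.020439830305307 [-0.81087743  0.88058801  1.92076637] 0.13326011604569013
```

View pics/st6.png

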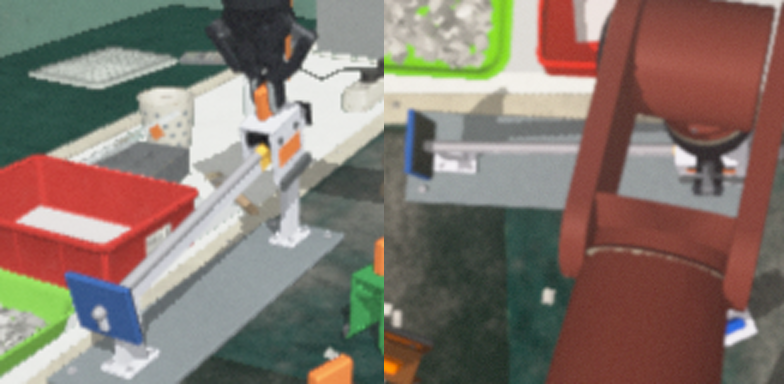

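View pics/wr6.png

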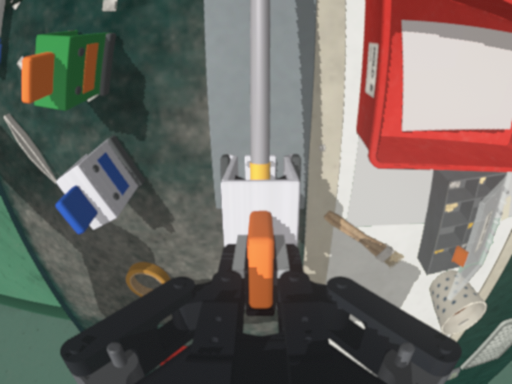

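Request:
carry_out([
  [[0,0,0,0,0,0,60],[0,0,0,0,0,0,60],[0,0,0,0,0,0,60],[0,0,0,0,0,0,60],[0,0,0,0,0,0,60]],
])

```text
time: 9.35
tool_pos: [0.6578, -0.126, 0.2597]
tool_rot: [-0.629, 0.777, -0.017, 0.013]
contact_force: [-0.5, 0.1, -0.1]
gripper_width: 0.701
```

```bash
python3 look.py 7
```

```text
9.35 [ 0.65779841 -0.12600014  0.25974307] [[0.999, -0.009, 0.042], [-0.043, -0.208, 0.977], [-0.0, -0.978, -0.208]] yaw -2.4581330833519583 tilt 11.99855732104434 [-0.45721822  0.13613462 -0.13108584] 0.7009923554026947
```

View pics/st7.png

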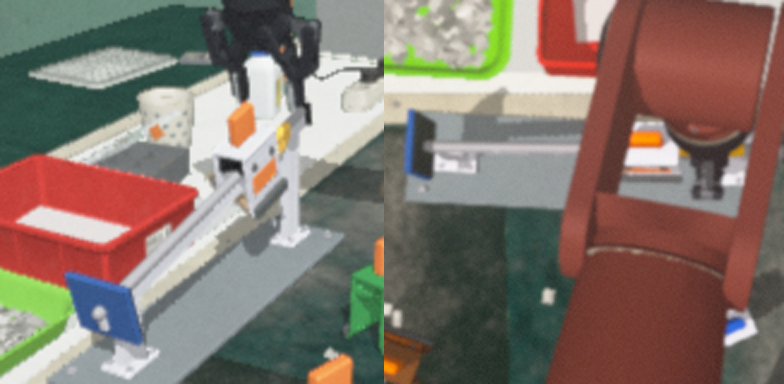

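It's rolling. I'll raise the gripper straight up and clear, then wait.

Request:
carry_out([
  [[0,0,0,0,0,0.3,60],[0,0,0,0,0,0.6,60],[0,0,0,0,0,0.8,60],[0,0,0,0,0,0.8,60],[0,0,0,0,0,0.5,60]],
])

```text
time: 10.0
tool_pos: [0.6583, -0.1262, 0.3847]
tool_rot: [-0.629, 0.777, -0.015, 0.015]
contact_force: [0.7, -0.1, 0.7]
gripper_width: 0.702
```

Request:
carry_out([
  [[0,0,0,0,0,0,60],[0,0,0,0,0,0,60],[0,0,0,0,0,0,60],[0,0,0,0,0,0,60],[0,0,0,0,0,0,60]],
])

```text
time: 10.5
tool_pos: [0.6575, -0.1259, 0.3781]
tool_rot: [-0.629, 0.777, -0.018, 0.012]
contact_force: [0.2, -0.1, 0.2]
gripper_width: 0.699
```

Request:
carry_out([
  [[0,0,0,0,0,0,60],[0,0,0,0,0,0,60],[0,0,0,0,0,0,60],[0,0,0,0,0,0,60],[0,0,0,0,0,0,60]],
])

```text
time: 11.0
tool_pos: [0.6578, -0.126, 0.38]
tool_rot: [-0.629, 0.777, -0.017, 0.014]
contact_force: [1.0, -0.5, 0.7]
gripper_width: 0.704
```

Request:
carry_out([
  [[0,0,0,0,0,0,60],[0,0,0,0,0,0,60],[0,0,0,0,0,0,60],[0,0,0,0,0,0,60],[0,0,0,0,0,0,60]],
])

```text
time: 11.5
tool_pos: [0.6578, -0.126, 0.3799]
tool_rot: [-0.629, 0.777, -0.017, 0.013]
contact_force: [0.2, -0.3, -0.0]
gripper_width: 0.699
```

```bash
python3 look.py 8
```

```text
11.5 [ 0.65780554 -0.12602248  0.37990631] [[0.999, -0.009, 0.042], [-0.043, -0.208, 0.977], [-0.0, -0.978, -0.208]] yaw -2.4665694401545313 tilt 12.00103500605047 [ 0.22190726 -0.33735879 -0.01197571] 0.6990106447104675
```

View pics/st8.png

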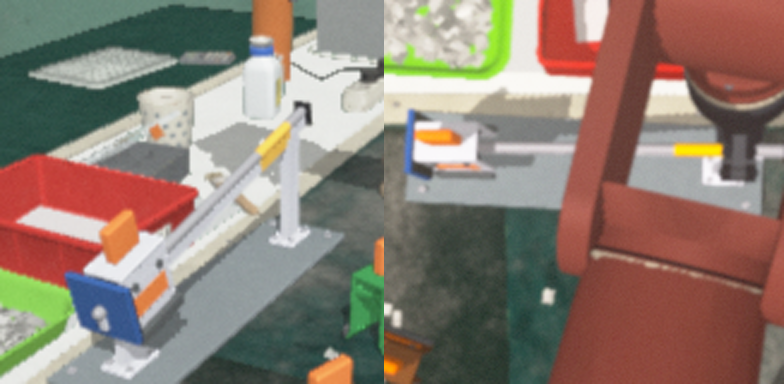

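Request:
carry_out([
  [[0,0,0,0,0,0,60],[0,0,0,0,0,0,60],[0,0,0,0,0,0,60],[0,0,0,0,0,0,60],[0,0,0,0,0,0,60]],
])

```text
time: 12.15
tool_pos: [0.6578, -0.126, 0.3799]
tool_rot: [-0.629, 0.777, -0.017, 0.013]
contact_force: [0.6, 0.1, 0.1]
gripper_width: 0.702
```

```bash
python3 look.py 9 | cut -c1-60
python3 - <<'E'
from h import *
for k in "st":
    d=cv2.absdiff(cv2.imread(f"pics/{k}8.png"),cv2.imread(f"pics/{k}9.png")); print(k,d.max(),d.mean())
t=cv2.imread("pics/t9.png");s=cv2.imread("pics/s9.png");s0=cv2.imread("pics/side0.png")
r=np.load("fit.npz")["r"];Rm,o=railpose(*r)
im=[]
for n,f,x,y,w in(("top",t,170,100,80),("side",s,160,160,80)):
    v=crop(f,x,y,w,w,5)
    for b in(box(.07,.042,0,.078),box(.04,.012,.078,.114)): draw(v,lambda P:proj(n,P),(b+[.275,0,-.05])@Rm.T+o,E,(255,0,255),5,(x,y))
    im.append(v)
cv2.imwrite("pics/end.png",np.hstack(im))
print("blue region side diff",cv2.absdiff(s[160:215,305:335],s0[160:215,305:335]).mean())
E
```

```text
12.15 [ 0.65783119 -0.12598671  0.37991165] [[0.999, -0.009,
s 23 1.7263285319010417
t 24 1.8710767957899306
blue region side diff 5.565858585858586
```

View pics/end.png

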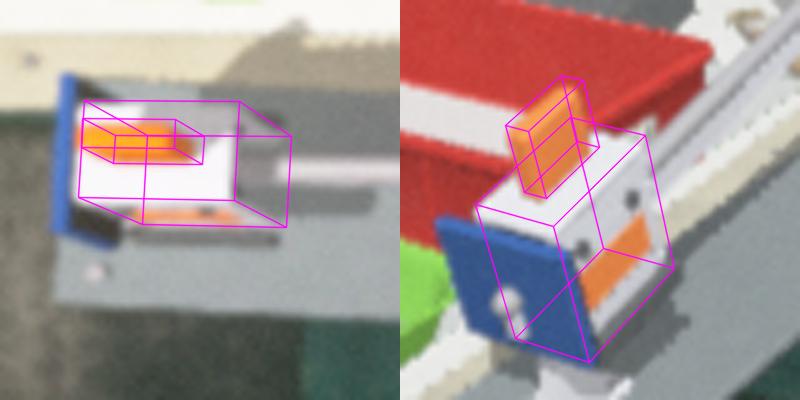

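Run:
```python
from h import *
cv2.imwrite("pics/bl.png",np.hstack([crop(cv2.imread(f"pics/{f}.png"),270,150,80,80,4.5) for f in("side0","s9")]))
```

```text
(no output)
```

View pics/bl.png

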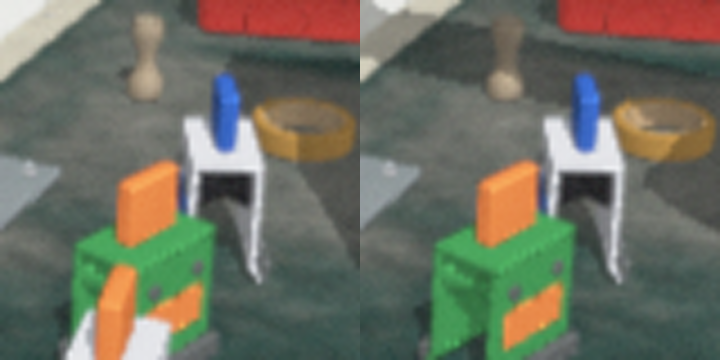

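The blue hanger hasn't moved; only the shadows differ.

```bash
python3 -c "
from plant import *
print(job_done())"
```

```text
the job is handed in; nothing more can be done
None
```

The orange hanger rolled down the rail by itself and came to rest against the low stop. I handed the job in at about 12 s, well under the 40 s limit.

- **What I did:** I gripped the orange-tabbed aluminium hanger by its tab, tilted it 12° to match the rail and lowered it astride the yellow mark. By the measured tool pose it sat within about 1 mm of the seated position. The upward force rose by about 4 N on contact, and then I opened the fingers. I lifted the gripper straight up about 120 mm once the hanger was rolling.
- **Last checks:**
  - Two sets of pictures 0.65 s apart show the hanger still, astride the rail and against the stop.
  - The blue hanger is in the same place as in the first picture.
  - The gripper is clear, with no contact force beyond sensor noise. The highest force reading reported was about 2.5 N.
- **What disagreed:**
  - My drawn outlines were 1–2 pixels off in the side camera throughout. The offset was about the same for the hanger and the rail, so I took it as calibration error.
  - My first picked pixel for the stop missed the rail fit by 3 pixels. The final hanger position still matches the predicted resting place to within a few mm.

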